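# Check a bracket's inside corner with the try square

### The job

The try square is in the wooden case. Tip the loose lid up at its tab end while its far edge still rests on the case, lift it off and lay it flat on the bench; then take the square out, lay it flat on the steel plate and push it gently into the inside corner of the clamped bracket, stock along the short leg and blade along the long leg, until both faces touch. Finish while gripping the square and holding it lightly pressed against both legs, and leave all the other things where they are.

Things in the scene. Friction and masses are not known exactly. Their poses are not given: they have to be found in the camera images.
- case: Open wooden case, fixed to the bench, 150 x 118 x 32 mm (its x, y, z), walls 8 mm, inner floor 8 mm above the bench with a black fitted tray 10 mm high on it. Origin: centre of its underside, on the bench; x away from the robot at yaw 0 (yaw within 15 degrees), z up. The square lies in it with its outer corner at (37, -46, 8) mm, axes parallel to the case's.
- lid: Loose wooden lid on the case's rim, 0.11 kg: panel 150 x 118 x 6 mm, under it a plug 4.5 mm deep that enters the case with 2 mm of play all round. Too wide to grip across. Origin: centre of the panel's underside (32 mm above the bench when seated, 4.5 mm when lying flat on the bench on its plug); axes as the case's when seated.
- lid_tab (a point): Centre of the lid's lift tab, an upright wooden bar 10 mm thick (lid's x), 44 mm long (y) and 17 mm high (6 to 23 mm above the lid's origin), on the panel near its robot-side edge: 58 mm to -x of the lid's centre. Pinch it across its 10 mm.
- lid_far_edge (a point): Middle of the lid's edge away from the robot, at the panel's underside: 75 mm to +x of the lid's origin. The lid tips about this edge. Behind the case (to its +x) the bench is free for the lid: laid 168 mm further in the case's +x it lies clear of everything.
- square: Steel try square lying flat, 0.17 kg, loose. Origin: outer corner, at the underside. Stock (thick leg) 90 mm long to +y, 20 mm wide (x -20 to 0), 16 mm thick; blade (thin leg) 95 mm to -x from the outer corner, 20 mm wide (y 0 to 20), 4 mm thick, 6 to 10 mm above the underside. Outer faces: stock's at x = 0, blade's at y = 0. Never turned over.
- square_grip (a point): Where to grip the square: free half of the stock, 72 mm from the outer corner, mid-width, 8 mm above the underside. Pinch across the 20 mm width. In the case the tray is cut away here to the floor, 30 mm on the +x side of the stock and 28 mm on the -x side, 54 mm along y. In the bracket's corner it is 38 mm past the end of the short leg, so the fingers have room.
- plate: Dark steel tooling plate with a grid of holes, fixed, 180 x 184 x 16 mm. Origin: centre of its underside, on the bench; top at 16 mm; x away from the robot at yaw 0 (yaw within 17 degrees). An aluminium angle bracket lying on its side is held on it by two dark strap clamps on the bracket's outer (-y) side, up to 48 mm above the plate's top.
- corner (a point): The bracket's inside corner at the top surface of the plate; axes as the plate's. The corner opens to -x and +y. When seated, the square's origin lies at this point with its axes parallel to these.
- short_leg: Short leg of the bracket, 12 mm thick, 26 mm high: its upright inner face lies in the plane x = 0 of corner, faces -x and runs from the corner 34 mm to +y. The stock's outer face goes against it. Rigid, fixed. (Its frame stands at the centre of the plate's top.)
- long_leg: Long leg of the bracket, 12 mm thick, 26 mm high: its upright inner face lies in the plane y = 0 of corner, faces +y and runs from the corner 110 mm to -x. The blade's outer face goes against it. Rigid, fixed. Square, bracket and plate are ground and lightly oiled and slide easily on one another (friction about 0.2). (Its frame stands at the centre of the plate's top.)
- dust_brush: Bystander: soft brush with a wooden handle, 150 mm long, 17 mm thick, lying behind the plate, to the left. Origin: centre of underside.
- sample_bush_1: Bystander: grey turned bush, 24 mm across, 22 mm high, standing on the plate in its near right part, outside the bracket. Origin: centre of underside.
- sample_bush_2: Bystander: grey flanged bush, 28 mm across, 20 mm high, behind the plate. Origin: centre of underside.
- sample_cone: Bystander: grey turned cone, 22 mm across, 26 mm high, behind the plate. Origin: centre of underside.
- vial_2: Bystander: sample vial with a screw cap, 26 mm across, 52 mm high, behind the plate. Origin: centre of underside.

How it is judged:
By the outcome, as a careful person would: the job done as asked, in the order asked, and still so for the second after the job is handed in, while the arm keeps its last pose, push and grip.
It also fails if it takes over 51 s, if anything falls off the work surface, if the arm or the gripper's body presses on something with over 40 N, if the wrist force passes 120 N, or if a joint passes its speed limit or range.

### The arm

A 6-joint arm with a two-finger parallel gripper is mounted at the origin on a cart in front of the work surface, level with it; the furniture and walls round the work are solid. World frame = base frame: x ahead of the robot, y to its left, z up, the work surface at z = 0. Lengths are in m, angles in rad, forces in N, time in s.
With the tool pointing down it reaches from about 0.35 to 0.875 m from the base axis. Payload 4.2 kg.
Tool frame: the origin (TCP) lies midway between the tips of the shut fingers; the grasp point (between the pads) lies 19 mm behind it (env.hold_point_z is the z of the grasp point in the tool frame, in m); z points along the fingers, y is the line along which they close (so a half turn about z gives the same grasp; the last joint's range is limited). The gripper opens to 87 mm and grips with 3 to 60 N. Pads are 19 mm wide; open, the fingers measure 117 mm over their backs; the gripper's body (75 mm by 190 mm) begins 51 mm behind the grasp point.
Start: joints at [1.576, 0.385, 0.008, 0, -1.194, -0.259], TCP at [0.157, 0.605, 0.223] pointing down, gripper open.
Joint ranges: [-3.14, 3.14], [-1.21, 2.06], [-1.07, 1.41], [-3.16, 2.05], [-2.99, -0.16], [-3.1, 3.1]. Speed limits (rad/s): [2.79, 2.79, 3.14, 3.14, 3.14, 3.14].

### API

Orientations are given as a rotation vector (axis times angle).
In Python, from workcell import env gives the robot as it stands. Calls block until the motion is done:
- env.goto(position, orientation): joint-space move of the TCP to a pose.
- env.line_to(position, ori=None, v=0.15, guard=None): straight line of the TCP; ori=None keeps the orientation; v is the mean speed in m/s. With guard (N) it stops when the force on the tool has changed by that much, and returns True; else False.
- env.set_joints(angles): joint-space move.
- env.gripper_to(opening, squeeze=None): finger opening in m; squeeze is the grip in N (None keeps the last); returns when the fingers have stopped.
- env.dwell(seconds).
- env.solve_ik(position, orientation): joint angles nearest the present ones, or None.
- env.state(): the state.
- env.capture(name): name is "side" or "top"; returns a dict with "frame" (384x512x3 uint8, blue, green, red), "z_map" (384x512 float32, m along the optical axis (not along the pixel's ray), 0 where there is no reading), "K" (3x3 intrinsics, pixels), "camera_from_world" (4x4, takes a point from world to camera coordinates). Camera axes: x right, y up, looking along -z (the intrinsics and any distortion apply to the point x, -y, -z); pixel columns grow to the right and rows downward; lengths in m; the calibration is good to about 2 mm. A picture is of the moment at which its call begins.
A pose or a line that the arm cannot do raises env.MotionError and nothing moves.
- env.finish_job(): hands the job in; it is judged then, once.
Trained networks look in the newest picture that a camera, given by its name, has taken for a name from the list of things; names that differ only in an ending like _2 or _b are one class to them, and where a whole thing is asked for, a point or a joint stands for the part that bears it (a point fixed in the world has none). Each returns a list of dicts, best first, with "p" (0 to 1); they miss things now and then, are a little off and sometimes report something else, mostly with a low value. They report only what shows in the picture. A call takes as long as a camera call.
- env.recognise(camera, query): "rect" ([left, top, right, bottom] in pixels, round what is visible of it).
The state is a dict: "clock": time; "joint_positions": joint angles; "qd": joint speeds; "joint_torque": joint torques, N m; "tcp_pos": TCP position; "eef_rot": TCP orientation; "ft_force": force on the tool from outside, world axes, zero at the start; "ft_torque": the same for the moment, N m; "width": finger opening in m; "grasp_force": force on a finger pad.
Only numpy, scipy, OpenCV 4.12 (cv2) and the standard library are available. Lean on these libraries where they do the work, as an engineer would, in place of code of your own. Each camera call takes 0.05 s, during which the arm holds its last target. There are 200 camera calls.

## Working session

There is one attempt and no reset: what is moved stays moved. The work goes in short steps, each a Python script; the robot and the scene stay as the last script left them, time stands still between calls to the robot, and variables do not carry over. Pictures are saved under pics/ and viewed, at most 10 in all, crops included, and the job is handed in when it is done.

```bash
ls; mkdir -p pics; cat > h.py <<'E'
import numpy as np, cv2
from workcell import env
def cap(n,save=None):
    c=env.capture(n)
    if save: cv2.imwrite('pics/'+save,c['frame'])
    return c
def cloud(c):
    "world xyz per pixel (no distortion assumed)"
    z=c['z_map']; K=c['K']; h,w=z.shape
    u,v=np.meshgrid(np.arange(w),np.arange(h))
    P=np.stack([(u-K[0,2])/K[0,0]*z,-(v-K[1,2])/K[1,1]*z,-z,np.ones_like(z)],-1)
    W=P@np.linalg.inv(c['camera_from_world']).T
    W=W[...,:3]; W[z==0]=np.nan
    return W
E
python3 - <<'E'
from h import *
a=cap('top','t0.png'); b=cap('side','s0.png')
print([k for k in a],a['K'],b['K'])
for c in(a,b): print(np.linalg.inv(c['camera_from_world'])[:3].round(3))
np.savez('t0.npz',W=cloud(a),f=a['frame']);np.savez('s0.npz',W=cloud(b),f=b['frame'])
for n in ['case','lid','lid_tab','plate','corner','short_leg','long_leg']:
    for cam in('top','side'): print(n,cam,[(np.round(d['rect']).tolist(),round(d['p'],2)) for d in env.recognise(cam,n)][:2])
print(env.state(),env.hold_point_z)
E
```

```text
pics
['frame', 'z_map', 'K', 'camera_from_world'] [[477.37134673   0.         250.82309208]
 [  0.         477.37134673 194.32109104]
 [  0.           0.           1.        ]] [[386.70482563   0.         258.63663601]
 [  0.         386.70482563 191.81645086]
 [  0.           0.           1.        ]]
[[-0.067  0.977 -0.203  0.411]
 [-0.998 -0.066  0.012  0.037]
 [-0.002  0.204  0.979  0.976]]
[[-0.939  0.215 -0.268  0.371]
 [-0.343 -0.634  0.693  0.637]
 [-0.021  0.743  0.669  0.661]]
case top [([200.0, 226.0, 211.0, 301.0], 0.41), ([357.0, 253.0, 370.0, 265.0], 0.32)]
case side [([239.0, 282.0, 311.0, 317.0], 0.84)]
lid top []
lid side [([240.0, 238.0, 331.0, 313.0], 0.62), ([190.0, 171.0, 228.0, 209.0], 0.51)]
lid_tab top [([138.0, 216.0, 207.0, 302.0], 0.95)]
lid_tab side [([241.0, 239.0, 330.0, 312.0], 0.8)]
plate top [([269.0, 189.0, 384.0, 299.0], 0.74)]
plate side [([277.0, 153.0, 351.0, 211.0], 0.7)]
corner top [([268.0, 186.0, 382.0, 295.0], 0.9)]
corner side [([279.0, 151.0, 355.0, 214.0], 0.63)]
short_leg top [([327.0, 219.0, 356.0, 271.0], 0.63)]
short_leg side [([237.0
[... 189 characters left out ...]
'joint_positions': array([ 1.57561225e+00,  3.84637048e-01,  7.91187572e-03, -1.27698792e-05,
       -1.19399890e+00, -2.58609291e-01]), 'qd': array([-2.60767122e-04,  5.31223354e-05, -6.79910232e-04, -7.29803820e-04,
        2.86678429e-03, -4.03674515e-04]), 'joint_torque': array([-5.18997786e-04, -3.90407860e+01,  1.87612832e+01,  4.22394231e+00,
        1.56178657e-02, -2.62731686e-05]), 'tcp_pos': array([0.15688471, 0.60496827, 0.22259087]), 'eef_rot': array([-3.11626197e+00,  3.97587094e-01,  3.33946141e-05]), 'ft_force': array([ 0.3254263 ,  0.35033073, -0.20386222]), 'ft_torque': array([-0.07093582,  0.02794362,  0.01112158]), 'grasp_force': 0.0, 'width': 0.08751092250709666} -0.0187
```

```bash
python3 - <<'E'
import cv2,numpy as np
f=cv2.imread('pics/t0.png'); c=f[160:330,110:410]; cv2.imwrite('pics/t0c.png',cv2.resize(c,(800,453),interpolation=cv2.INTER_CUBIC))
f=cv2.imread('pics/s0.png'); cv2.imwrite('pics/s0c.png',cv2.resize(f,(800,600),interpolation=cv2.INTER_CUBIC))
E
```

```text
(no output)
```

View pics/t0c.png

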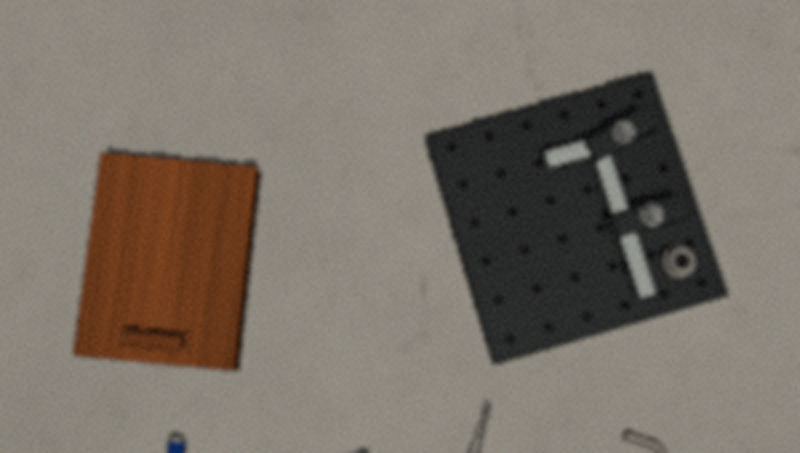

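View pics/s0c.png

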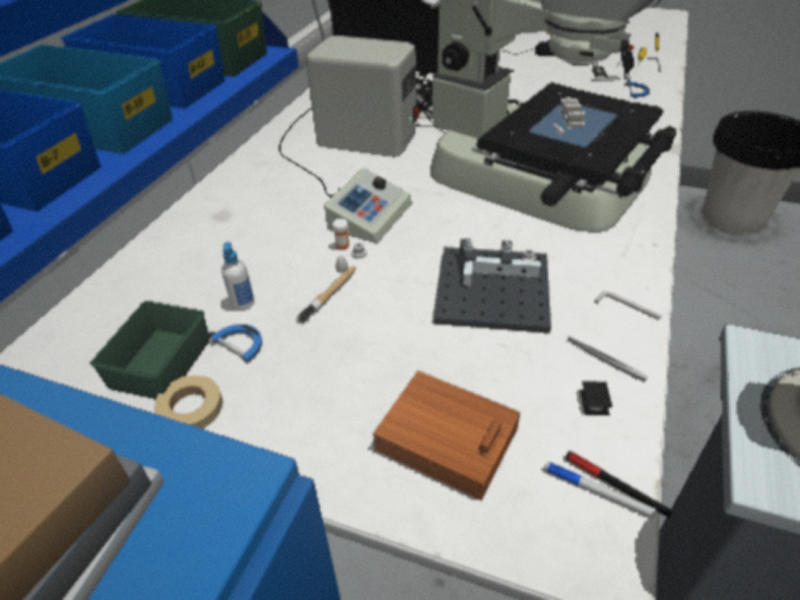

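```bash
cat >> h.py <<'E'
def plane(c,uv,z):
    "pixels -> world points on plane z"
    M=np.linalg.inv(c['camera_from_world']); K=c['K']; uv=np.atleast_2d(uv).astype(float)
    d=np.c_[(uv[:,0]-K[0,2])/K[0,0],-(uv[:,1]-K[1,2])/K[1,1],-np.ones(len(uv))]@M[:3,:3].T
    o=M[:3,3]; return o+d*((z-o[2])/d[:,2])[:,None]
def project(c,P):
    p=np.c_[P,np.ones(len(P))]@c['camera_from_world'].T; K=c['K']
    return np.c_[K[0,0]*p[:,0]/-p[:,2]+K[0,2],K[1,1]*-p[:,1]/-p[:,2]+K[1,2]]
def biggest(m):
    n,l,s,_=cv2.connectedComponentsWithStats(m.astype(np.uint8)); return l==1+np.argmax(s[1:,4])
def rect(c,mask,z):
    cs,_=cv2.findContours(mask.astype(np.uint8),cv2.RETR_EXTERNAL,cv2.CHAIN_APPROX_NONE)
    q=max(cs,key=cv2.contourArea)[:,0]; P=plane(c,q,z)[:,:2]
    (x,y),(w,h),a=cv2.minAreaRect((P*1000).astype(np.float32)); return np.round([x,y,w,h,a],1)
E
python3 - <<'E'
from h import *
for cam in('top','side'):
    c=cap(cam); f=c['frame'].astype(int); W=cloud(c)
    b,g,r=f[...,0],f[...,1],f[...,2]
    X=W[...,0];Y=W[...,1];Z=W[...,2]
    roi=(X>.38)&(X<.6)&(Y>.08)&(Y<.28)
    lid=biggest(cv2.morphologyEx((roi&(r-b>40)&(Z>.030)).astype(np.uint8),cv2.MORPH_CLOSE,np.ones((3,3))))
    print(cam,'lid',lid.sum(),rect(c,lid,.038), 'z',np.nanmedian(Z[lid]).round(4), 'cen',X[lid].mean().round(4),Y[lid].mean().round(4))
    t=lid&(Z>.05); print(' tab',t.sum(), [np.nanmedian(q[t]).round(4) for q in(X,Y,Z)])
    roi=(X>.4)&(X<.75)&(Y>-.32)&(Y<.03)
    pl=biggest(roi&(f.max(-1)<75)&(Z>.008))
    print(' plate',pl.sum(),rect(c,pl,.016),'z',np.nanmedian(Z[pl]).round(4))
    roi2=cv2.morphologyEx(pl.astype(np.uint8),cv2.MORPH_CLOSE,np.ones((25,25)))>0
    br=roi2&(f.min(-1)>110)
    n,l,s,ce=cv2.connectedComponentsWithStats(br.astype(np.uint8))
    for i in range(1,n):
        if s[i,4]>15:
            m=l==i; print('  bright',s[i],rect(c,m,.042),'z',np.nanmedian(Z[m]).round(4))
    up=(Z>.05)&roi2
    n,l,s,ce=cv2.connectedComponentsWithStats(up.astype(np.uint8))
    for i in range(1,n):
        if s[i,4]>8: m=l==i; print('  high',s[i],[np.nanmean(q[m]).round(4) for q in(X,Y,Z)])
E
```

```text
top lid 4605 [490.9 188.2 117.6 149.1  80.9] z 0.038 cen nan nan
 tab 125 [np.float64(0.4336), np.float64(0.1983), np.float64(0.0545)]
 plate 7337 [ 506.5 -116.6  178.4  183.2   12.3] z 0.016
  bright [315 214  16   8  81] [ 548.8 -112.1   10.6   29.7   12.1] z 0.0416
  bright [334 219  11  20 105] [ 523.8 -142.5   39.1   10.1   12.6] z 0.0421
  bright [344 248  11  23 124] [ 463.6 -155.2   44.6   10.    12.4] z 0.0419
  high [335 200  22  19 129] [np.float64(0.5611), np.float64(-0.155), np.float64(0.0539)]
  high [339 234  29  14 143] [np.float64(0.4977), np.float64(-0.1648), np.float64(0.0543)]
side lid 3914 [491.  191.7 121.6 150.1  80.8] z 0.0382 cen nan nan
 tab 111 [np.float64(0.4343), np.float64(0.1998), np.float64(0.0548)]
 plate 1301 [ 506.  -112.6  172.8  191.2   12.3] z 0.016
  bright [297 167   7  14  63] [ 544.4 -102.8   15.2   52.1   15.9] z 0.0414
```

```bash
cat >> h.py <<'E'
from scipy.spatial.transform import Rotation as R
CY=np.radians(-9.1); CC=np.array([.491,.1885,0])
PY=np.radians(12.35); CO=np.array([.5468,-.1311,.016])
def tool(yaw,tilt=0):
    "fingers down, tool y along -x of a frame with that yaw, tipped about the frame's y"
    Z=R.from_euler('z',yaw)
    return (Z*R.from_euler('y',tilt)*R.from_matrix(np.c_[[0,1,0],[-1,0,0],[0,0,-1]] @ np.diag([1,1,1]))).as_rotvec() if False else \
      (Z*R.from_euler('y',tilt)*R.from_matrix(np.array([[0,-1,0],[-1,0,0],[0,0,-1.]]))).as_rotvec()
def fr(o,yaw,p): return o+R.from_euler('z',yaw).apply(p)
def tip(th,tz=.041):
    "TCP pose holding the tab with the lid tipped by th about its far edge"
    piv=np.array([.075,0,.032]); p=np.array([-.058,0,tz])
    return fr(CC,CY,piv+R.from_euler('y',th).apply(p-piv)), tool(CY,th)
E
sed -i 's/^    return (Z\*R.*if False else \\$/    return \\/' h.py
python3 - <<'E'
from h import *
print(R.from_rotvec(tool(0)).as_matrix().round(2))
for th in(0,10,20,25,30):
    p,o=tip(np.radians(th)); 
    for dz in(0,.06):
        q=env.solve_ik(p+[0,0,dz],o); print(th,dz,p.round(3),None if q is None else np.round(q,2))
for p in ([.110,0,.0135],[.027,.026,.01],[.027,.026,.1]):
    q=env.solve_ik(fr(CC,CY,p),tool(CY)); print(None if q is None else np.round(q,2))
q=env.solve_ik(fr(CO,PY,[-.01,.072,.002]),tool(PY)); print(q)
E
```

```text
[[ 0. -1. -0.]
 [-1.  0. -0.]
 [ 0.  0. -1.]]
0 0 [0.434 0.198 0.041] [ 0.77  0.36 -0.58  0.   -0.63 -0.93]
0 0.06 [0.434 0.198 0.041] [ 0.77  0.27 -0.51  0.   -0.79 -0.93]
10 0 [0.437 0.197 0.064] [ 0.67  0.4  -0.38 -0.16 -0.91 -0.72]
10 0.06 [0.437 0.197 0.064] [ 0.67  0.32 -0.32 -0.15 -1.05 -0.75]
20 0 [0.445 0.196 0.086] [ 0.59  0.46 -0.21 -0.25 -1.17 -0.62]
20 0.06 [0.445 0.196 0.086] [ 0.59  0.39 -0.15 -0.24 -1.3  -0.65]
25 0 [0.45  0.195 0.096] [ 0.55  0.49 -0.13 -0.29 -1.3  -0.58]
25 0.06 [0.45  0.195 0.096] [ 0.55  0.43 -0.07 -0.28 -1.42 -0.62]
30 0 [0.456 0.194 0.106] [ 0.52  0.53 -0.05 -0.32 -1.42 -0.56]
30 0.06 [0.456 0.194 0.106] [ 0.52  0.47  0.01 -0.32 -1.54 -0.59]
[ 0.54  0.59 -0.23  0.   -0.75 -0.7 ]
[ 0.67  0.52 -0.39  0.   -0.66 -0.83]
[ 0.67  0.4  -0.31  0.   -0.86 -0.83]
[ 1.89025365e-01  4.63855404e-01 -4.79042175e-01  4.44089210e-16
 -6.27898748e-01  2.65227981e-02]
```

```bash
python3 - <<'E'
from h import *
p,o=tip(0,.042)
env.gripper_to(.045)
env.goto(p+[0,0,.07],o)
print('g',env.line_to(p,v=.12,guard=8))
env.gripper_to(.0,25)
s=env.state(); print(s['width'],s['grasp_force'],s['tcp_pos'],s['ft_force'].round(1))
for d in range(5,31,5):
    env.line_to(*tip(np.radians(d),.042),v=.08)
    s=env.state(); print(d,s['ft_force'].round(1),s['width'].round(4),s['clock'])
    if d==20: c=cap('side','s1.png'); env.dwell(.3)
cap('side','s2.png')
E
python3 -c "
import cv2
a=cv2.imread('pics/s2.png')[180:330,180:380];cv2.imwrite('pics/s2c.png',cv2.resize(a,(800,600),interpolation=2))"
```

```text
g False
0.009842930027766102 25.000379383563995 [0.43388563 0.19773616 0.04219098] [0.3 0.2 0.7]Traceback (most recent call last):
  File "<stdin>", line 10, in <module>
AttributeError: 'float' object has no attribute 'round'
[ WARN:0@0.007] global loadsave.cpp:275 findDecoder imread_('pics/s2.png'): can't open/read file: check file path/integrity
Traceback (most recent call last):
TypeError: 'NoneType' object is not subscriptable
```

```bash
python3 - <<'E'
from h import *
for d in range(5,31,5):
    env.line_to(*tip(np.radians(d),.042),v=.08)
    s=env.state(); print(d,s['ft_force'].round(1),round(s['width'],4),s['clock'])
cap('side','s2.png')
E
python3 -c "
import cv2
a=cv2.imread('pics/s2.png')[180:330,180:380];cv2.imwrite('pics/s2c.png',cv2.resize(a,(800,600),interpolation=2))"
```

```text
5 [ 0.  -0.3 -0.5] 0.0097 5.6583
10 [-0.3 -0.7 -0.3] 0.0093 5.95
15 [ 0.9 -0.2 -1. ] 0.0095 6.2417
20 [-0.5  0.8  0.1] 0.0098 6.5333
25 [-0.2  1.1 -0.9] 0.0099 6.825
30 [ 1.  -0.2 -0.8] 0.0097 7.1167
```

View pics/s2c.png

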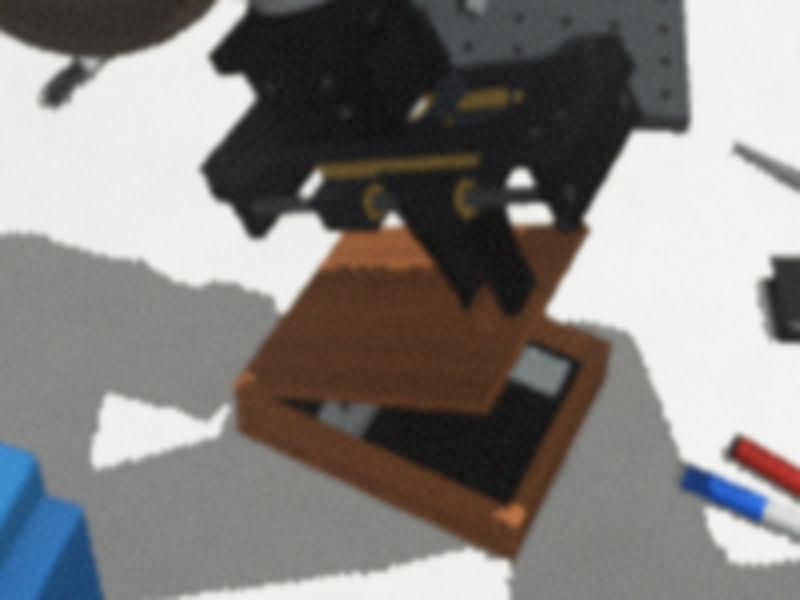

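```bash
python3 - <<'E'
from h import *
p,o=tip(np.radians(30),.042)
env.line_to(p+[0,0,.06],v=.12)
L=lambda z:fr(CC,CY,[.168-.058,0,z])
env.line_to(L(.115),tool(CY),v=.15)
env.line_to(L(.019),v=.12,guard=8)
print(env.line_to(L(.0125),v=.02,guard=3))
s=env.state(); print(s['tcp_pos'],s['ft_force'].round(1),s['clock'])
env.gripper_to(.04)
env.line_to(L(.11),v=.2)
env.goto(fr(CC,CY,[-.1,.1,.22]),tool(CY))
c=cap('top','t1.png'); np.savez('t1.npz',W=cloud(c))
for n in('lid','square','square_grip','case'): print(n,[(np.round(d['rect']).tolist(),round(d['p'],2)) for d in env.recognise('top',n)][:2])
cap('side','s3.png'); print(env.state()['clock'])
cv2.imwrite('pics/t1c.png',cv2.resize(c['frame'][130:330,90:390],(800,533),interpolation=2))
E
```

```text
True
[0.60035866 0.17153152 0.01501148] [-0.3 -0.7  4.1] 10.2583
lid [([155.0, 143.0, 215.0, 214.0], 0.73)]
square [([153.0, 234.0, 200.0, 291.0], 0.78), ([316.0, 213.0, 332.0, 223.0], 0.35)]
square_grip [([152.0, 242.0, 198.0, 288.0], 0.94)]
case [([141.0, 220.0, 210.0, 304.0], 0.77)]
13.0167
```

View pics/t1c.png

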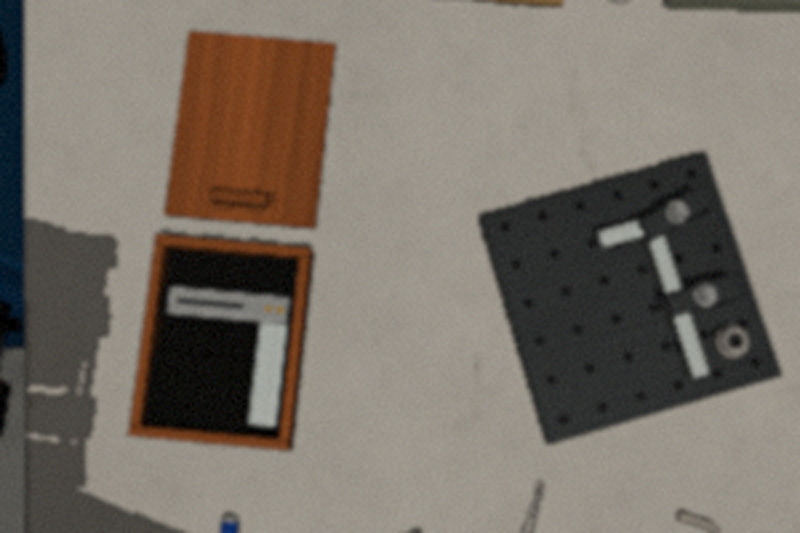

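```bash
python3 - <<'E'
from h import *
c=cap('top'); f=c['frame'].astype(int)
g=f.min(-1)>85
print('expected stock c',fr(CC,CY,[.027,-.001,0]))
m=np.zeros(g.shape,bool); m[236:253,151:201]=1
m&=(f.min(-1)>75)&(f[...,2]-f[...,0]<30)
# stock only: restrict to rows by case-frame x
v,u=np.nonzero(m); P=plane(c,np.c_[u,v],.024); q=R.from_euler('z',-CY).apply(P-CC)*1000
k=(q[:,0]>10)&(q[:,0]<45)&(abs(q[:,1])<55); q=q[k]
print('stock x,y range',np.percentile(q,[1,50,99],0).round(1)[:,:2])
# stock yaw: per-y-bin mean x (y>-20, away from the blade)
b=[(yy,q[(abs(q[:,1]-yy)<2.5),0]) for yy in range(-20,42,5)]
print([(yy,x.mean().round(1),x.max().round(1),x.min().round(1)) for yy,x in b])
# plate edges: sub-pixel via line fits of contour in plate frame
gray=cv2.cvtColor(c['frame'],cv2.COLOR_BGR2GRAY)
def edge(z,o,yaw,a,b,n):
    "sub-pixel brightness edge across segment a-b (frame o,yaw; m), search +-6 mm along n"
    S=np.linspace(-.006,.006,49); out=[]
    for t in np.linspace(0,1,40):
        base=np.array(a)*(1-t)+np.array(b)*t
        P=fr(o,yaw,np.c_[base+S[:,None]*np.array(n),np.full(49,z)])
        w=project(c,P).astype(np.float32)
        I=cv2.remap(gray,w[:,0],w[:,1],cv2.INTER_LINEAR).ravel().astype(float)
        d=abs(np.gradient(cv2.GaussianBlur(I[None],(9,1),2)[0])); out.append((t,1000*(S*d**2).sum()/(d**2).sum()))
    out=np.array(out); L=np.linalg.norm(np.subtract(b,a))*1000
    k=np.ones(40,bool)
    for _ in range(3):
        pf=np.polyfit(out[k,0],out[k,1],1); r=out[:,1]-np.polyval(pf,out[:,0]); k=abs(r)<max(.5,1.5*r[k].std())
    return np.round([np.polyval(pf,.5),np.degrees(pf[0]/L),r[k].std()],2)
O=np.array([.5065,-.1166,0])
for nm,a,b,n in[('far',(.09,-.08),(.09,.08),(1,0)),('left',(-.08,.092),(.08,.092),(0,1)),('right',(-.08,-.092),(.08,-.092),(0,-1))]:
    print(nm,edge(.016,O,PY,a,b,n))
z=0.042
for nm,a,b,n in[('short in',(0,.01),(0,.03),(1,0)),('short out',(.012,.01),(.012,.03),(1,0)),('long in1',(-.045,0),(-.012,0),(0,1)),('long in2',(-.108,0),(-.068,0),(0,1)),('long out2',(-.108,-.012),(-.068,-.012),(0,1)),('long out1',(-.045,-.012),(-.012,-.012),(0,1)),('shortend',(.002,.034),(.01,.034),(0,1)),('longend',(-.11,-.010),(-.11,-.002),(1,0))]:
    print(nm,edge(z,CO*[1,1,0],PY,a,b,n))
E
```

```text
expected stock c [0.51750201 0.18324232 0.        ]
stock x,y range [[ 14.3 -45.4]
 [ 25.4  -3.8]
 [ 36.4  42.8]]
[(-20, np.float64(26.7), np.float64(35.1), np.float64(17.1)), (-15, np.float64(27.3), np.float64(36.5), np.float64(18.4)), (-10, np.float64(27.0), np.float64(36.2), np.float64(17.8)), (-5, np.float64(26.4), np.float64(35.6), np.float64(17.5)), (0, np.float64(26.4), np.float64(35.3), np.float64(17.1)), (5, np.float64(26.8), np.float64(36.5), np.float64(18.5)), (10, np.float64(27.5), np.float64(36.4), np.float64(18.0)), (15, np.float64(26.2), np.float64(35.8), np.float64(17.6)), (20, np.float64(26.3), np.float64(35.4), np.float64(17.1)), (25, np.float64(26.5), np.float64(34.9), np.float64(18.7)), (30, np.float64(27.3), np.float64(36.5), np.float64(18.1)), (35, np.float64(26.8), np.float64(36.2), np.float64(17.8)), (40, np.float64(27.1), np.float64(35.6), np.float64(17.4))]
far [-0.09 -0.09  0.26]
left [ 0.06 -0.1   0.19]
right [0.12 0.05 0.14]
short in [-0.2   0.53  0.12]
short out [0.44 0.45 0.12]
long in1 [ 0.06 -0.5   0.11]
long in2 [0.32 0.42 0.16]
long out2 [-0.37 -0.55  0.16]
long out1 [-0.62  0.08  0.13]
shortend [0.36 1.03 0.2 ]
longend [ 0.24 -0.52  0.08]
```

```bash
sed -i 's/radians(12.35)/radians(12.33)/' h.py
cat >> h.py <<'E'
def S(dx,dy,z): return fr(CO*[1,1,0],PY,[-.010+dx,.072+dy,z])
E
python3 - <<'E'
from h import *
G=lambda z:fr(CC,CY,[.0268,.026,z])
env.gripper_to(.038)
env.goto(G(.10),tool(CY))
env.line_to(G(.03),v=.15,guard=8)
print(env.line_to(G(.010),v=.04,guard=5),env.state()['tcp_pos'])
env.gripper_to(0,45)
s=env.state(); print(s['width'],s['grasp_force'],s['ft_force'].round(1))
env.line_to(G(.10),v=.1)
s=env.state(); print(s['width'],s['ft_force'].round(2),s['ft_torque'].round(3))
env.goto(S(-.014,.014,.09),tool(PY))
env.line_to(S(-.014,.014,.030),v=.1,guard=8)
s=env.state(); print(s['tcp_pos'],s['ft_force'].round(2),s['ft_torque'].round(3),s['clock'])
a=cap('side')['frame']; cv2.imwrite('pics/s4c.png',cv2.resize(a[120:240,240:400],(800,600),interpolation=2))
E
```

```text
False [0.52160703 0.2098755  0.0098076 ]
0.01940083075234424 44.93014454841614 [-0.2  0.3  0.5]
0.019493800514434723 [-0.34 -0.72 -2.16] [ 0.15  -0.041 -0.002]
[ 0.50561556 -0.05183006  0.03034284] [-0.06  0.05 -2.33] [ 0.108 -0.021 -0.03 ] 18.725
```

View pics/s4c.png

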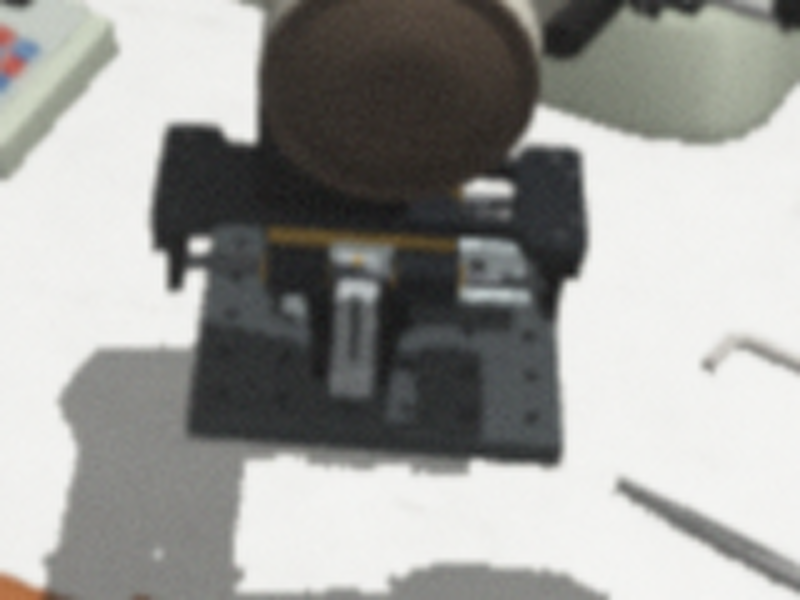

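```bash
python3 - <<'E'
from h import *
RI=R.from_euler('z',-PY)
def pr(n):
    s=env.state(); q=RI.apply(s['tcp_pos']-CO)*1000-[-10,72,0]
    F=np.mean([ (env.dwell(.02),RI.apply(env.state()['ft_force']))[1] for _ in range(10)],0)
    T=np.mean([ (env.dwell(.02),env.state()['ft_torque'])[1] for _ in range(10)],0)
    print(n,'off mm',q.round(2),'F',F.round(2),'T',T.round(3),round(s['clock'],1))
pr('air')
print(env.line_to(S(-.014,.014,.0165),v=.02,guard=4)); pr('down')
z=env.state()['tcp_pos'][2]
print(env.line_to(S(.006,.014,z),v=.015,guard=3)); pr('x touch')
E
```

```text
air off mm [-13.2   14.15  14.62] F [-0.1   0.03 -1.71] T [ 0.13  -0.015 -0.024] 18.8
True
down off mm [-14.08  13.97   2.16] F [ 0.15 -0.2   4.55] T [ 0.046 -0.177  0.005] 19.7
True
x touch off mm [-14.06  13.97   2.17] F [-0.32  0.21  3.18] T [ 0.126  0.077 -0.001] 20.4
```

```bash
cat >> h.py <<'E'
RI=R.from_euler('z',-PY)
def pr(n,N=8):
    A=[]
    for _ in range(N): env.dwell(.02); s=env.state(); A.append(np.r_[RI.apply(s['ft_force']),s['ft_torque']])
    q=RI.apply(s['tcp_pos']-CO)*1000-[-10,72,0]; A=np.mean(A,0)
    print(n,'off',q.round(2),'F',A[:3].round(2),'T',A[3:].round(3),round(s['clock'],1)); return A
E
python3 - <<'E'
from h import *
z=.0181
env.line_to(S(-.014,.014,z),v=.02); pr('eased')
print(env.line_to(S(-.003,.014,z),v=.03,guard=8)); A0=pr('near')
for i in range(20):
    env.line_to(S(-.003+.0004*(i+1),.014,z),v=.02); A=pr(i,6)
    if A[0]<A0[0]-2.5: break
E
```

```text
eased off [-14.08  13.99   2.14] F [-0.65  0.14  4.29] T [ 0.042  0.183 -0.01 ] 21.1
False
near off [-2.53 14.01  2.17] F [ 1.14 -0.08  2.93] T [ 0.098 -0.311  0.028] 21.7
0 off [-2.59 14.02  2.16] F [0.59 0.04 4.04] T [ 0.127 -0.138  0.001] 22.1
1 off [-2.52 14.03  2.17] F [-0.65  0.52  5.31] T [0.176 0.114 0.01 ] 22.4
2 off [-2.51 14.04  2.16] F [-0.86  0.42  5.98] T [0.176 0.285 0.005] 22.8
3 off [-2.28 13.99  2.16] F [-1.32  0.16  6.36] T [ 0.1    0.361 -0.021] 23.1
4 off [-1.88 13.96  2.18] F [-1.4   0.23  6.14] T [ 0.059  0.353 -0.029] 23.5
```

```bash
python3 - <<'E'
from h import *
z=.0184
for i in range(16):
    env.line_to(S(-.001+.0005*(i+1),.014,z),v=.02); A=pr(round(-1+.5*(i+1),1),5)
    if A[0]<-3.8: break
E
```

```text
-0.5 off [-1.   13.99  2.16] F [-1.32 -0.04  3.37] T [-0.027  0.233 -0.012] 23.8
0.0 off [-0.14 14.01  2.18] F [-0.62  0.03  1.85] T [-0.037  0.145  0.002] 24.2
0.5 off [ 0.39 14.03  2.2 ] F [-1.05 -0.35  0.35] T [ 0.008  0.054 -0.034] 24.5
1.0 off [ 0.49 14.05  2.18] F [-1.5   0.44  0.5 ] T [ 0.05   0.405 -0.084] 24.8
1.5 off [ 0.72 14.05  2.22] F [-3.47  0.88  1.43] T [ 0.084  0.88  -0.193] 25.2
2.0 off [ 0.91 14.07  2.19] F [-4.8   1.17  2.53] T [ 0.087  1.461 -0.286] 25.5
```

```bash
python3 - <<'E'
from h import *
z=.0184; x=.0008
env.line_to(S(x,.014,z),v=.02); pr('eased',5)
env.line_to(S(x,.002,z),v=.03,guard=10); pr('near',5)
for i in range(12):
    y=.002-.0005*(i+1)
    env.line_to(S(x,y,z),v=.02); A=pr(round(y*1e3,1),5)
    if A[1]>3: break
E
```

```text
eased off [ 0.73 14.01  2.21] F [-3.28  0.57 -0.83] T [ 0.055  0.883 -0.192] 25.8
near off [0.73 1.79 2.36] F [-3.02 -0.2  -1.54] T [-0.243  0.772 -0.196] 26.5
1.5 off [0.71 1.55 2.36] F [-2.75 -0.18 -1.51] T [-0.155  0.842 -0.224] 26.8
1.0 off [0.71 1.09 2.38] F [-2.88  0.6  -1.72] T [ 0.142  0.96  -0.194] 27.1
0.5 off [0.71 0.49 2.36] F [-3.01  0.27 -1.63] T [ 0.129  0.983 -0.227] 27.5
0.0 off [ 0.77 -0.05  2.4 ] F [-3.57  0.56 -2.04] T [ 0.052  0.986 -0.209] 27.8
-0.5 off [ 0.83 -0.51  2.4 ] F [-3.54  0.85 -2.07] T [ 0.143  0.962 -0.278] 28.1
-1.0 off [ 1.03 -0.79  2.43] F [-2.98  3.37 -1.57] T [ 0.852  0.945 -0.397] 28.5
```

```bash
python3 - <<'E'
from h import *
env.line_to(S(.0008,-.0011,.0180),v=.01); pr('fin',8)
env.dwell(.4); pr('fin',8); print(env.state()['width'],env.state()['grasp_force'])
a=cap('side')['frame']; b=cap('top')['frame']
cv2.imwrite('pics/fin.png',np.hstack([cv2.resize(a[130:220,260:360],(400,360),interpolation=2),cv2.resize(b[130:310,140:400],(400,277),interpolation=2)[:277] if 0 else cv2.resize(b[120:310,140:400],(400,360),interpolation=2)]))
E
```

```text
fin off [ 1.04 -0.8   2.2 ] F [-2.92  4.81 -0.28] T [ 1.124  1.077 -0.398] 28.8
fin off [ 1.04 -0.8   2.2 ] F [-2.94  4.19 -0.41] T [ 1.129  1.087 -0.407] 29.4
0.01988693014030106 45.04105567932129
```

View pics/fin.png

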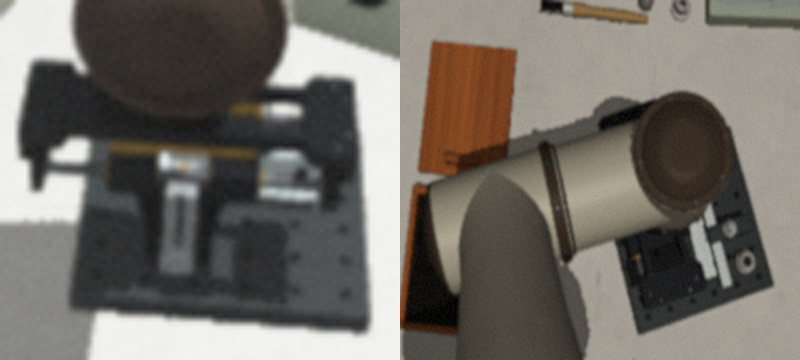

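```bash
python3 - <<'E'
from h import *
M=R.from_rotvec(env.state()['eef_rot'])
print('deviation deg (plate axes)',np.degrees(RI.apply((M*R.from_rotvec(tool(PY)).inv()).as_rotvec())).round(2)); pr('fin',10)
print(env.finish_job())
E
```

```text
deviation deg (plate axes) [ 0.01  0.1  -0.01]
fin off [ 1.05 -0.8   2.21] F [-2.78  3.94 -0.39] T [ 1.131  1.078 -0.406] 29.6
the job is handed in; nothing more can be done
None
```

I handed the job in at about 29.6 s: the lid was tipped off and laid flat behind the case. The square is gripped on the plate and held against the short leg with about 3 N and the long leg with about 4 N; force readings suggest both faces sit flush, but the arm hid the contact from the cameras.

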